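# Empty the marking machine's catch tray and show the batch plate to the reader

## Robot

A 6-joint arm with a two-finger parallel gripper is mounted at the origin on the work surface. World frame = base frame: x ahead of the robot, y to its left, z up, the work surface at z = 0. Lengths are in m, angles in rad, forces in N, time in s.
With the tool pointing down it reaches from about 0.35 to 0.875 m from the base axis. Payload 15.5 kg.
Tool frame: the origin (TCP) lies midway between the tips of the shut fingers; the grasp point (between the pads) lies 19 mm behind it (manip.grip_depth is the distance from the TCP to the grasp point, in m); z points along the fingers, y is the line along which they close (so a half turn about z gives the same grasp; the last joint's range is limited). The gripper opens to 85 mm and grips with 20 to 120 N. Pads are 22 mm wide; open, the fingers measure 114 mm over their backs; the gripper's body (76 mm by 85 mm) begins 54 mm behind the grasp point. The pads swing forward as they close: fully open they stand 13 mm farther back than shut.
Start: joints at [1.153, 0.494, 1.345, -0, 1.302, -0.096], TCP at [0.198, 0.593, 0.21] pointing down, gripper open.
Joint ranges: [-2.91, 2.91], [-0.82, 2.16], [0.22, 2.67], [-1.22, 4.37], [0.12, 2.79], [-3.08, 3.08]. Speed limits (rad/s): [1.89, 1.89, 2.57, 3.01, 3.01, 3.01].

## Interface

Orientations are given as a unit quaternion [x, y, z, w].
In Python, from plant import manip, snapshot, job gives the robot as it stands. The module is installed in compiled form; this text tells all that it offers.
- The arm moves only by the tool move_arm, never from a script. Its argument "deltas" is text: rows parted by semicolons, each of 6 numbers parted by spaces: the shift along the tool's x, y, z in mm, then the turn, a rotation vector about the tool's x, y, z in rad. In form: tx ty tz ax ay az; .... A call has 1 to 12 rows; each row is the pose to reach, as a shift and turn from the pose commanded when the call began, along the tool's axes at that moment; what a row does not reach only later rows make up. A row lasts 1/10 s, in which the tool goes at most 50 mm and 8.59 degrees, less where a joint would pass 70% of its speed; a pose out of reach is approached as far as the arm can. A call with a gripper value outside its range is refused whole. "grip" is the finger opening in mm, from 0 to 85.4, set as the call begins (left out, the last holds). The fingers move at their own pace and stop on an object; "force" is the grip in N (left out, the last holds). Time passes only in rows, so rows that repeat a pose let the fingers close. It gives the time, the measured TCP pose, the force, the opening and the grip force at its end, in the units of the state.
- manip.state(): the state, without advancing time (a new reading comes with each control period).
- snapshot(name): name is "scene" or "top" or "wrist"; returns a dict with "image" (420x560x3 uint8, blue, green, red), "camera_matrix" (3x3 intrinsics, pixels), "position" and "attitude" of the camera in the world; the wrist camera has in their place "tool_from_camera" (4x4, takes a point from camera to tool coordinates, whose origin is the TCP and whose axes are the flange's). Camera axes: x right, y down, z forward; pixel columns grow to the right and rows downward; lengths in m; the calibration is good to about 2 mm. A picture is of the moment at which its call begins: read the wrist's pose just before it. There is no depth.
- job.job_done(): hands the job in; it is judged then, once.
The state is a dict: "time_s": time; "joint_pos": joint angles; "joint_velocities": joint speeds; "effort": joint torques, N m; "tool_pos": TCP position; "tcp_rot": TCP orientation; "contact_force": force on the tool from outside, world axes, zero at the start; "torque": the same for the moment, N m; "grip_width": opening from 0.0 (shut) to 1.0 (fully open); "grasp_force": force on a finger pad.
Only numpy, scipy, OpenCV 4.12 (cv2) and the standard library are available. Lean on these libraries where they do the work, as an engineer would, in place of code of your own. Each camera call takes 0.05 s, during which the arm holds its last target. There are 200 camera calls.

## Task

Collect the two small finished cassettes from the marking machine's catch tray into the grey tote. Then take the tall batch plate from the same tray, pass it foot first down through the slot in the top of the code reader without forcing it, and finish while still holding it there, steady and upright, with about half of its height inside. Leave everything else on the bench where it is.

Things in the scene. Friction and masses are not known exactly. Their poses are not given: they have to be found in the camera images.
- marker: White marking machine, fixed, with its dark steel catch tray. Origin: centre of the tray's underside, on the bench; z up. The open tray is 290 mm along x, 170 mm along y, 22 mm high over all, walls and floor 4 mm. The machine's housing, 230 to 265 mm high, stands beyond the tray on its -y side, its face 110 mm from the origin.
- cassette1: White plastic cassette, a flat loose block lying in the catch tray: 28 mm along x, 42 mm along y, 12 mm high, about 25 g. Origin: centre of its underside; z up.
- cassette2: A second cassette, the same as cassette1.
- plate: White plastic batch plate, loose, standing upright on its narrow foot in the catch tray: 18 mm thick along x everywhere. The broad part is 70 mm along y and rises from 0 to 60 mm; above it, in the middle, a grip tab 34 mm along y rises to 85 mm. About 120 g. Origin: centre of its underside; z up. The same either way round. It tips over if pushed.
- tote: Grey open tote, fixed to the bench: 150 mm along x, 130 mm along y, 50 mm high, walls and floor 4 mm. Origin: centre of its underside; z up.
- reader: Code reader, fixed: a hollow box with a grey top, 130 mm along x, 140 mm along y, 120 mm high, its +x side clear. Origin: centre of its underside; z up. Inside it is empty down to 8 mm above the bench, so a plate let go falls in.
- slot (a point): Centre of the slot, level with the reader's top face; axes as the reader's. The straight slot goes down through the 10 mm thick top: 20 mm along x by 72 mm along y, 2 mm more than the plate each way (1 mm a side), with a 3 mm bevel round its mouth.
- vial: Bystander: amber vial, 36 mm across, 65 mm high, loose. Origin: centre of its underside.
- jar: Bystander: clear jar, 52 mm across, 70 mm high, loose. Origin: centre of its underside.
- bowl: Bystander: steel bowl, 130 mm across, 50 mm high, loose. Origin: centre of its underside.
- glovebox: Bystander: white box, 230 x 120 x 80 mm high, loose. Origin: centre of its underside.
- sharps: Bystander: yellow disposal bin, 115 mm square, 158 mm high, loose. Origin: centre of its underside.
- spatula: Bystander: spatula 170 mm long lying on the bench along its x, loose. Origin: under its middle.
Things that resemble listed ones, but are neither listed nor needed, are in the scene too. What is shaped like the cassette2 but blue or pink is not meant.

How it is judged:
On the way, in this order (a step that is already met when the one before it is completed fails the run):
1. both cassettes lie in the tote, let go (x of cassette1 in the frame of tote between -0.071 and 0.071 m and y of cassette1 in the frame of tote between -0.061 and 0.061 m and z of cassette1 in the frame of tote between 0 and 0.04 m and contact force between the fingers and cassette1 below 0.1 N and x of cassette2 in the frame of tote between -0.071 and 0.071 m and y of cassette2 in the frame of tote between -0.061 and 0.061 m and z of cassette2 in the frame of tote between 0 and 0.04 m and contact force between the fingers and cassette2 below 0.1 N and linear speed of each of cassette1, cassette2 below 0.03 m/s), for 0.2 s.
2. the plate is held in the reader's slot, about half inside (x of plate in the frame of slot between -0.006 and 0.006 m and y of plate in the frame of slot between -0.006 and 0.006 m and z of plate in the frame of slot between -0.054 and -0.028 m and angle between plate's own z axis and vertical below 0.09 rad and angle between the x axis of plate and the x axis of reader, either way round below 0.09 rad and contact force between the fingers and plate above 2 N and linear speed of plate below 0.03 m/s), for 0.2 s.
At the end, for the whole second after the job is handed in: Both cassettes at rest and released in the tote, under 40 mm above its underside; the plate gripped (over 2 N), still, in the slot: foot 28 to 54 mm below the reader's top face, within 6 mm of the slot's centre, upright and in line within 0.09 rad (all of step 1 and all of step 2); the arm keeps its last pose, push and grip.
It fails at once if the plate is forced against the reader (more than 40 N) (contact force between plate and reader above 40 N).
It fails at once if a bystander is moved by more than 40 mm (distance of any of vial, jar, bowl, glovebox, sharps, spatula from where it was at the start of the episode above 0.04 m).
It also fails if it takes over 72 s, if anything falls off the work surface, if the arm or the gripper's body presses on something with over 40 N, if the wrist force passes 120 N, or if a joint passes its speed limit or range.

## Working session

There is one attempt and no reset: what is moved stays moved. The work goes in short steps, Python scripts to look and compute and a tool call to move; the robot and the scene stay as the last step left them, time stands still between calls to the robot, and variables do not carry over. Pictures are saved under pics/ and viewed, at most 10 in all, crops included, and the job is handed in when it is done.

Besides the shell and the picture viewer there is one more tool, called after "Request:" by a JSON object that holds its "name" and its "arguments", one argument or row to a line. move_arm: Moves the arm, as the interface text tells. Its arguments: {"type":"object","properties":{"deltas":{"type":"string"},"grip":{"type":"number"},"force":{"type":"number"}},"required":["deltas"]}

```bash
mkdir -p pics; cat > h.py <<'E'
import numpy as np, cv2, pickle
from scipy.spatial.transform import Rotation as R
from plant import manip, snapshot, job
def snap(n,f):
    st=manip.state(); s=snapshot(n); cv2.imwrite(f'pics/{f}.png',s['image'])
    K=np.array(s['camera_matrix'])
    if n=='wrist':
        T=np.eye(4);T[:3,:3]=R.from_quat(st['tcp_rot']).as_matrix();T[:3,3]=st['tool_pos']
        T=T@np.array(s['tool_from_camera'])
    else:
        T=np.eye(4);a=np.array(s['attitude'],float)
        T[:3,:3]=a if a.shape==(3,3) else R.from_quat(a).as_matrix(); T[:3,3]=s['position']
    pickle.dump((K,T),open(f'pics/{f}.pkl','wb')); return K,T
def px(f,u,v,z):
    K,T=pickle.load(open(f'pics/{f}.pkl','rb'))
    d=T[:3,:3]@np.linalg.inv(K)@[u,v,1]; return T[:3,3]+d*(z-T[2,3])/d[2]
def proj(f,p):
    K,T=pickle.load(open(f'pics/{f}.pkl','rb'))
    q=K@(T[:3,:3].T@(np.array(p)-T[:3,3])); return q[:2]/q[2]
def totool(p):
    st=manip.state(); return R.from_quat(st['tcp_rot']).inv().apply(np.array(p)-st['tool_pos'])*1000
E
python3 - <<'E'
from h import *
print(manip.state())
for n in('top','scene'):
    K,T=snap(n,n+'0');print(n,K[0,0],T.round(3).tolist())
a=cv2.imread('pics/top0.png');cv2.imwrite('pics/top0b.png',cv2.resize(a,(800,600),interpolation=3))
E
```

```text
{'time_s': 0.0, 'joint_pos': array([ 1.15348755e+00,  4.94166147e-01,  1.34614392e+00,  3.01592738e-05,
        1.30246781e+00, -9.54859139e-02]), 'joint_velocities': array([-8.97894973e-04, -1.47548209e-03, -4.70854591e-04, -4.37393520e-04,
       -6.63647783e-04,  1.54145437e-05]), 'effort': array([-9.96997478e-04, -8.82159805e+01, -3.83866239e+01, -2.70755909e-04,
        1.01172732e-02, -3.27551038e-05]), 'tool_pos': array([0.19750909, 0.59257059, 0.20900652]), 'tcp_rot': array([ 1.60221857e-01,  9.87080850e-01, -5.69552336e-04, -1.64347121e-04]), 'contact_force': array([ 0.3110873 , -1.18331735, -0.24680142]), 'torque': array([-0.02112988, -0.00158306,  0.02950365]), 'grasp_force': 0.0, 'grip_width': 0.9997247960201745}
top 419.0398034333978 [[-0.019, -0.982, 0.189, 0.326], [-1.0, 0.02, 0.001, 0.114], [-0.005, -0.189, -0.982, 1.119], [0.0, 0.0, 0.0, 1.0]]
scene 396.70323560257725 [[0.872, 0.317, -0.373, 0.88], [0.49, -0.535, 0.689, -0.521], [0.019, -0.783, -0.622, 0.67], [0.0, 0.0, 0.0, 1.0]]
```

View pics/top0b.png

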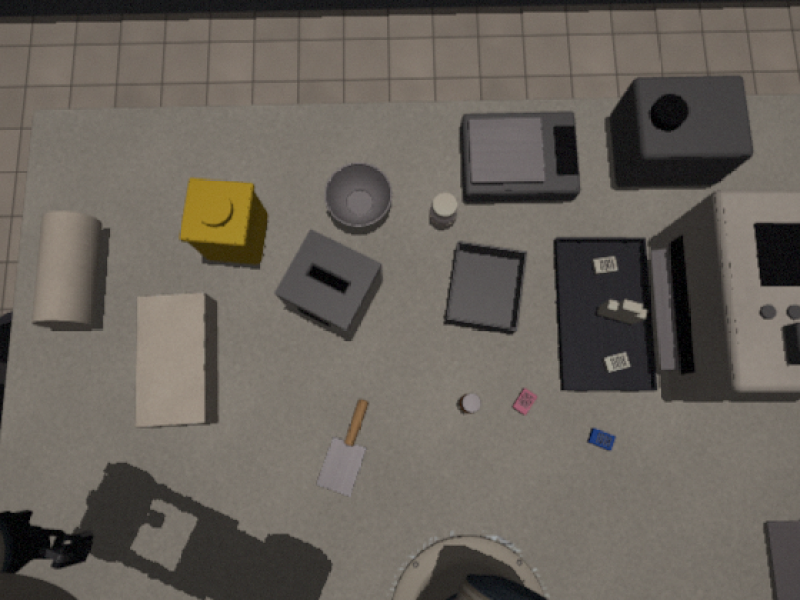

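View pics/scene0.png

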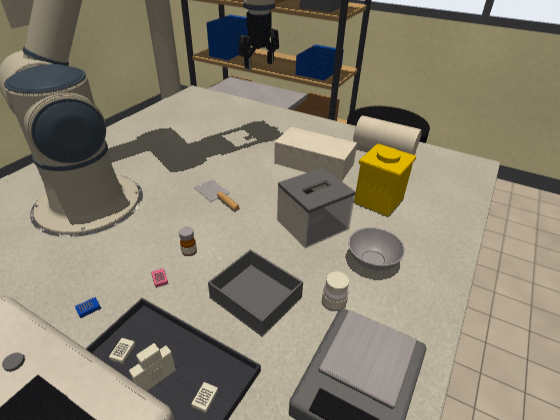

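Candidates (top view, 800-wide): white cassettes at (605,264) and (617,361) in the tray, which fit the description. The pink block (525,401) and blue block (601,439) on the bench are lookalikes and not meant. The plate stands at (625,310). The tote is at (486,287), not the scale at (520,155), and the reader slot is at (328,278). I'll check with one close crop.

```bash
python3 - <<'E'
import cv2,numpy as np
a=cv2.imread('pics/top0.png')
g=lambda im:np.clip(255*(im/255.)**.6,0,255).astype(np.uint8)
c1=cv2.resize(g(a[160:280,380:480]),(500,600),interpolation=3)   # x5
c2=cv2.resize(g(a[155:245,190:270]),(300,337),interpolation=3) # x3.75
c3=cv2.resize(g(a[165:235,305:375]),(260,260),interpolation=3)
o=np.zeros((600,800,3),np.uint8);o[:,:500]=c1;o[:337,500:]=c2;o[340:600,500:760]=c3
cv2.imwrite('pics/crop1.png',o)
E
```

```text
(no output)
```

View pics/crop1.png

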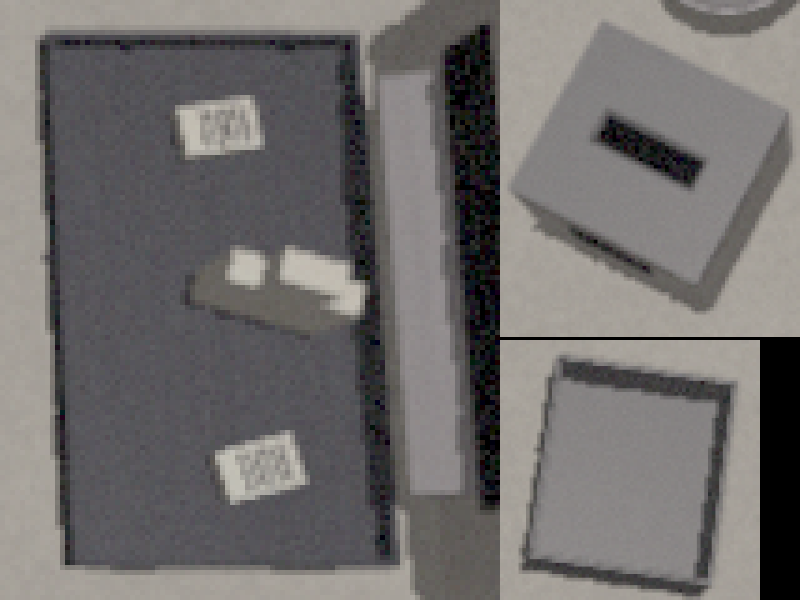

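```bash
python3 - <<'E'
from h import *
def P(o,s,org,pts,z):
    return np.array([px('top0',org[0]+(u+.5-o[0])/s-.5,org[1]+(v+.5-o[1])/s-.5,z)[:2] for u,v in pts])
def rep(n,q):
    print(n,'c',q.mean(0).round(4),'sides',np.linalg.norm(q-np.roll(q,-1,0),axis=1).round(3),'ang',[round(float(np.degrees(np.arctan2(*(b-a)[::-1])))%180,1) for a,b in zip(q,np.roll(q,-1,0))])
t=lambda p,z:P((0,0),5,(380,160),p,z)
rep('tray',t([(40,35),(357,35),(398,565),(65,567)],.022))
rep('A',t([(178,104),(253,97),(264,148),(186,159)],.016))
rep('B',t([(215,450),(294,431),(308,482),(228,503)],.016))
rep('plate60',t([(233,247),(370,283),(364,319),(226,283)],.064))
rep('tab',t([(283,247),(352,263),(350,293),(279,279)],.089))
r=lambda p,z:P((500,0),3.75,(190,155),p,z)
rep('reader',r([(605,22),(790,110),(698,283),(512,188)],.12))
rep('slot',r([(608,113),(705,160),(693,188),(598,140)],.12))
rep('tote',P((500,340),260/70,(305,165),[(558,357),(737,382),(705,597),(522,570)],.05))
s=manip.state();M=R.from_quat(s['tcp_rot']).as_matrix();print(M.round(3))
E
```

```text
tray c [ 0.5292 -0.272 ] sides [0.173 0.287 0.173 0.288] ang [88.8, 178.6, 89.2, 178.6]
A c [ 0.6226 -0.2851] sides [0.041 0.029 0.043 0.031] ang [94.3, 6.8, 97.0, 3.3]
B c [ 0.4374 -0.2909] sides [0.044 0.028 0.044 0.028] ang [102.3, 10.2, 103.4, 9.0]
plate60 c [ 0.5263 -0.3005] sides [0.071 0.019 0.072 0.019] ang [73.5, 165.3, 73.7, 164.5]
tab c [ 0.5277 -0.3002] sides [0.035 0.015 0.036 0.017] ang [75.3, 170.8, 77.3, 167.9]
reader c [0.5802 0.2296] sides [0.138 0.129 0.138 0.127] ang [62.7, 151.9, 61.7, 151.9]
slot c [0.5798 0.2298] sides [0.072 0.02  0.071 0.019] ang [62.5, 157.0, 61.7, 160.5]
tote c [ 0.5747 -0.05  ] sides [0.129 0.158 0.128 0.157] ang [80.5, 168.4, 80.3, 168.6]
[[-0.949  0.316 -0.   ]
 [ 0.316  0.949 -0.001]
 [ 0.    -0.001 -1.   ]]
```

```bash
cat >> h.py <<'E'
def go(x,y,z,yaw):  # tool-frame delta to a pointing-down pose with tool y at yaw deg (mod 180)
    st=manip.state();M0=R.from_quat(st['tcp_rot']);m=M0.as_matrix()
    cur=np.degrees(np.arctan2(m[1,1],m[0,1])); yaw=cur+(yaw-cur+90)%180-90
    c,s=np.cos(np.radians(yaw)),np.sin(np.radians(yaw))
    M=R.from_matrix(np.array([[-s,c,0],[c,s,0],[0,0,-1]]).T.T)
    print((totool([x,y,z])).round(1),(M0.inv()*M).as_rotvec().round(4),'yaw',round(cur,1),'->',round(yaw,1), st['tool_pos'].round(4))
E
python3 -c "
from h import *
go(.6226,-.285,.15,5.5)"
```

```text
[-680.8 -698.1   59.7] [-1.000e-03  5.000e-04  1.153e+00] yaw 71.6 -> 5.5 [0.1975 0.5926 0.2091]
```

Request:
{"name": "move_arm", "arguments": {
  "deltas": "-681 -698 10 0 0 1.153; -681 -698 10 0 0 1.153; -681 -698 10 0 0 1.153; -681 -698 10 0 0 1.153; -681 -698 10 0 0 1.153; -681 -698 10 0 0 1.153; -681 -698 10 0 0 1.153; -681 -698 10 0 0 1.153; -681 -698 10 0 0 1.153; -681 -698 10 0 0 1.153; -681 -698 10 0 0 1.153; -681 -698 10 0 0 1.153",
  "grip": 50
}}

```text
time_s: 1.3
tool_pos: [0.4597, 0.0509, 0.2034]
tcp_rot: [0.672, 0.74, 0.0, -0.0]
contact_force: [1.3, 0.8, 0.7]
grip_width: 0.584
grasp_force: 0.0
```

```bash
python3 -c "
from h import *
go(.6226,-.285,.12,5.5)"
```

```text
[-350.   130.    83.4] [-0.0001 -0.0001 -0.0001] yaw 5.5 -> 5.5 [0.4597 0.0509 0.2034]
```

Request:
{"name": "move_arm", "arguments": {
  "deltas": "-350 130 40 0 0 0; -350 130 40 0 0 0; -350 130 40 0 0 0; -350 130 40 0 0 0; -350 130 40 0 0 0; -350 130 40 0 0 0; -350 130 40 0 0 0; -350 130 40 0 0 0; -350 130 40 0 0 0; -350 130 83 0 0 0; -350 130 83 0 0 0"
}}

```text
time_s: 2.4
tool_pos: [0.6193, -0.281, 0.1157]
tcp_rot: [0.672, 0.74, -0.001, -0.004]
contact_force: [-0.2, 0.6, 0.3]
grip_width: 0.591
grasp_force: 0.0
```

```bash
python3 -c "
from h import *
snap('wrist','w1')
a=cv2.imread('pics/w1.png');cv2.imwrite('pics/w1.png',np.clip(255*(a/255.)**.6,0,255).astype(np.uint8))
go(.6226,-.285,.006,5.5)
for p in([.6226,-.285,.016],[.527,-.3003,.089]):print(proj('w1',p))"
```

```text
[ -4.1   2.4 112.4] [-0.0047 -0.0034  0.0003] yaw 5.5 -> 5.5 [ 0.6204 -0.2814  0.1184]
[281.79940365 207.87855857]
[112.7088776  254.93826813]
```

View pics/w1.png

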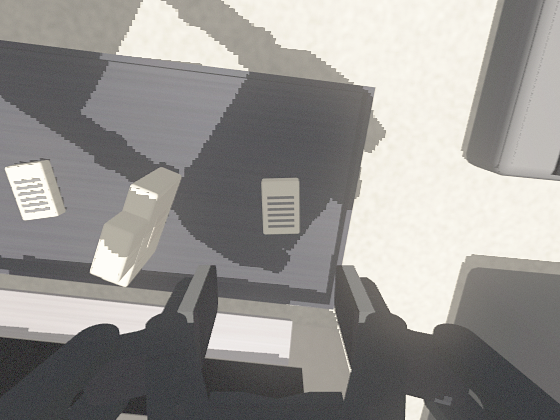

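The wrist view shows the cassette centre at (280,206), where (282,208) was predicted, so the position is good to under 2 mm. Now descend and grip.

Request:
{"name": "move_arm", "arguments": {
  "deltas": "-4 2.5 60 -0.004 -0.003 0; -4 2.5 90 -0.004 -0.003 0; -4 2.5 112 -0.004 -0.003 0; -4 2.5 112 -0.004 -0.003 0; -4 2.5 112 -0.004 -0.003 0; -4 2.5 112 -0.004 -0.003 0; -4 2.5 112 -0.004 -0.003 0"
}}

```text
time_s: 3.15
tool_pos: [0.6262, -0.2871, 0.0106]
tcp_rot: [0.672, 0.74, 0.001, 0.004]
contact_force: [-0.5, 0.1, 0.7]
grip_width: 0.586
grasp_force: 0.0
```

Request:
{"name": "move_arm", "arguments": {
  "deltas": "0 0 0 0 0 0; 0 0 0 0 0 0; 0 0 0 0 0 0; 0 0 0 0 0 0; 0 0 0 0 0 0; 0 0 -30 0 0 0; 0 0 -60 0 0 0; 0 0 -90 0 0 0; 0 0 -100 0 0 0",
  "grip": 15,
  "force": 25
}}

```text
time_s: 4.05
tool_pos: [0.626, -0.2871, 0.1117]
tcp_rot: [0.672, 0.74, 0.001, 0.004]
contact_force: [-0.1, 0.0, -0.2]
grip_width: 0.175
grasp_force: 0.0
```

```bash
python3 -c "
from h import *
a=np.radians(80.4);c=np.array([.5747,-.05]);d=np.array([np.cos(a),np.sin(a)])
print(c-.028*d,c+.028*d);go(*(c+.028*d),.1,-9.5);go(*(c+.028*d),.011,-9.5)"
```

```text
[ 0.57003048 -0.07760789] [ 0.57936952 -0.02239211]
[268.  -21.1  10.1] [0.0081 0.0044 0.2619] yaw 5.5 -> -9.5 [ 0.626  -0.2871  0.1117]
[268.5 -21.8  99.1] [0.0081 0.0044 0.2619] yaw 5.5 -> -9.5 [ 0.626  -0.2871  0.1117]
```

Closed to 15 mm: the fingertips passed above the cassette, as the pads retract when open. Find it again and go lower.

Request:
{"name": "move_arm", "arguments": {
  "deltas": "0 0 0 0 0 0; 0 0 0 0 0 0; 0 0 0 0 0 0",
  "grip": 50
}}

```text
time_s: 4.35
tool_pos: [0.624, -0.286, 0.1068]
tcp_rot: [0.672, 0.74, 0.0, 0.001]
contact_force: [-0.2, -0.6, -0.2]
grip_width: 0.584
grasp_force: 0.0
```

```bash
cat >> h.py <<'E'
def cas(f,near,z=.016):  # centre and long-axis angle of the pale blob nearest a world point
    a=cv2.imread(f'pics/{f}.png').astype(int); u0=proj(f,[*near,z])
    m=((a.min(2)>95)&(a.max(2)-a.min(2)<60)).astype(np.uint8)
    cs=[c for c in cv2.findContours(m,0,2)[0] if cv2.contourArea(c)>600]
    c=min(cs,key=lambda c:np.hypot(*(cv2.minAreaRect(c)[0]-u0)))
    q=np.array([px(f,*p,z)[:2] for p in cv2.boxPoints(cv2.minAreaRect(c))])
    s=np.roll(q,-1,0)-q;L=np.linalg.norm(s,axis=1);k=L.argmax()
    print(u0.round(),cv2.minAreaRect(c),q.mean(0).round(4),L.round(3),'long axis',np.degrees(np.arctan2(*s[k][::-1]))%180)
E
python3 -c "
from h import *
snap('wrist','w2');cas('w2',(.6226,-.285))
go(.6226,-.285,.001,5.5)"
```

```text
[275. 204.] ((273.0, 201.0), (58.0, 38.0), 90.0) [ 0.621  -0.2838] [0.027 0.044 0.028 0.044] long axis 96.29343032967604
[  1.3  -1.6 105.9] [0.0021 0.0017 0.    ] yaw 5.5 -> 5.5 [ 0.624  -0.286   0.1069]
```

Request:
{"name": "move_arm", "arguments": {
  "deltas": "2 -2 50 0.002 0.002 0; 2 -2 90 0.002 0.002 0; 2 -2 106 0.002 0.002 0; 2 -2 106 0.002 0.002 0; 2 -2 106 0.002 0.002 0; 2 -2 106 0.002 0.002 0"
}}

```text
time_s: 5.0
tool_pos: [0.6243, -0.2856, 0.0045]
tcp_rot: [0.672, 0.74, 0.001, 0.003]
contact_force: [0.5, 0.7, -0.1]
grip_width: 0.586
grasp_force: 0.0
```

Request:
{"name": "move_arm", "arguments": {
  "deltas": "0 0 0 0 0 0; 0 0 0 0 0 0; 0 0 0 0 0 0; 0 0 0 0 0 0; 0 0 0 0 0 0; 0 0 0 0 0 0",
  "grip": 15,
  "force": 25
}}

```text
time_s: 5.6
tool_pos: [0.623, -0.2848, 0.0024]
tcp_rot: [0.672, 0.74, 0.0, 0.001]
contact_force: [-0.3, 0.5, 0.3]
grip_width: 0.174
grasp_force: 0.0
```

```bash
python3 -c "
from h import *
snap('wrist','w3');a=cv2.imread('pics/w3.png');cv2.imwrite('pics/w3v.png',np.clip(255*(a/255.)**.6,0,255).astype(np.uint8))
print(manip.state()['tool_pos'],manip.state()['grip_width'])"
```

```text
[ 0.62295556 -0.28486216  0.00237577] 0.1750962869485953
```

View pics/w3v.png

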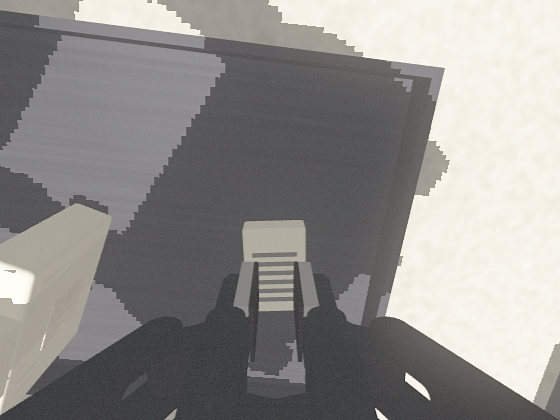

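```bash
python3 -c "
from h import *
s=manip.state();M=R.from_quat(s['tcp_rot'])
K,T=pickle.load(open('pics/w3.pkl','rb'));print(K[0,0],(M.inv().as_matrix()@(T[:3,3]-s['tool_pos'])*1000).round(1))
for z in(0,-5,-10,-15,-20):
  print(z,[proj('w3',s['tool_pos']+M.apply([x/1e3,y/1e3,z/1e3])).round(0) for x in(-11,11) for y in(-7.5,7.5)])
for z in(.004,.016):print([proj('w3',[.621,-.284,z]+np.array([x,y,0])).round() for x,y in((-.014,-.021),(.014,-.021),(.014,.021),(-.014,.021))])
"
```

```text
367.3384660606012 [  76.5   -0.9 -164. ]
0 [array([262., 279.]), array([293., 279.]), array([262., 238.]), array([293., 238.])]
-5 [array([262., 284.]), array([293., 284.]), array([262., 242.]), array([294., 242.])]
-10 [array([262., 289.]), array([294., 289.]), array([261., 246.]), array([294., 246.])]
-15 [array([261., 295.]), array([294., 295.]), array([261., 250.]), array([295., 250.])]
-20 [array([261., 300.]), array([295., 300.]), array([260., 255.]), array([295., 255.])]
[array([242., 294.]), array([298., 299.]), array([308., 220.]), array([248., 214.])]
[array([240., 307.]), array([299., 312.]), array([310., 229.]), array([246., 223.])]
```

The view shows the tips at (245,262) and (310,262), inside the cassette's width of 243–305. They're still above its top, so the open fingers reach less far than I assumed. I'll open and go lower in small guarded steps.

Request:
{"name": "move_arm", "arguments": {
  "deltas": "0 0 0 0 0 0; 0 0 0 0 0 0; 0 0 0 0 0 0; 0 0 4 0 0 0; 0 0 8 0 0 0; 0 0 8 0 0 0; 0 0 8 0 0 0; 0 0 8 0 0 0",
  "grip": 48
}}

```text
time_s: 6.45
tool_pos: [0.623, -0.2849, -0.0056]
tcp_rot: [0.672, 0.74, 0.0, 0.001]
contact_force: [0.3, 0.6, -0.8]
grip_width: 0.559
grasp_force: 0.0
```

Request:
{"name": "move_arm", "arguments": {
  "deltas": "0 0 0 0 0 0; 0 0 0 0 0 0; 0 0 0 0 0 0; 0 0 0 0 0 0; 0 0 0 0 0 0",
  "grip": 18,
  "force": 25
}}

```text
time_s: 6.95
tool_pos: [0.6229, -0.2849, -0.0054]
tcp_rot: [0.672, 0.74, 0.0, 0.001]
contact_force: [-2.8, -0.1, 3.7]
grip_width: 0.21
grasp_force: 2.3
```

Request:
{"name": "move_arm", "arguments": {
  "deltas": "0 0 -1 0 0 0; 0 0 0 0 0 0; 0 0 0 0 0 0; 0 0 4 0 0 0; 0 0 7 0 0 0; 0 0 7 0 0 0; 0 0 7 0 0 0; 0 0 7 0 0 0",
  "grip": 48
}}

```text
time_s: 7.75
tool_pos: [0.6231, -0.2849, -0.0126]
tcp_rot: [0.672, 0.74, 0.0, 0.001]
contact_force: [-1.1, -0.0, -0.2]
grip_width: 0.557
grasp_force: 0.0
```

Request:
{"name": "move_arm", "arguments": {
  "deltas": "0 0 0 0 0 0; 0 0 0 0 0 0; 0 0 0 0 0 0; 0 0 0 0 0 0; 0 0 0 0 0 0",
  "grip": 18,
  "force": 25
}}

```text
time_s: 8.25
tool_pos: [0.6231, -0.2849, -0.0123]
tcp_rot: [0.672, 0.74, 0.0, 0.001]
contact_force: [-1.0, 0.1, 4.9]
grip_width: 0.316
grasp_force: 25.2
```

Request:
{"name": "move_arm", "arguments": {
  "deltas": "0 0 -30 0 0 0; 0 0 -70 0 0 0; 0 0 -110 0 0 0; 0 0 -110 0 0 0"
}}

```text
time_s: 8.65
tool_pos: [0.6255, -0.2863, 0.103]
tcp_rot: [0.672, 0.74, 0.001, 0.005]
contact_force: [0.5, -0.6, 0.1]
grip_width: 0.315
grasp_force: 24.8
```

```bash
python3 -c "
from h import *
print(manip.state()['grip_width'],manip.state()['grasp_force']);go(.5794,-.0224,.09,-9.5);go(.5794,-.0224,-.010,-9.5)"
```

```text
0.31484583969499275 24.802769422531128
[267.2 -20.7  11.3] [0.0097 0.0046 0.2618] yaw 5.5 -> -9.5 [ 0.6255 -0.2863  0.103 ]
[267.8 -21.6 111.3] [0.0097 0.0046 0.2618] yaw 5.5 -> -9.5 [ 0.6255 -0.2863  0.103 ]
```

Request:
{"name": "move_arm", "arguments": {
  "deltas": "266 -19 0 0 0 0.262; 266 -19 0 0 0 0.262; 266 -19 0 0 0 0.262; 266 -19 0 0 0 0.262; 266 -19 0 0 0 0.262; 266 -19 0 0 0 0.262; 266 -19 0 0 0 0.262; 266 -19 40 0 0 0.262; 266 -19 80 0 0 0.262; 266 -19 106 0 0 0.262; 266 -19 106 0 0 0.262; 266 -19 106 0 0 0.262"
}}

```text
time_s: 9.85
tool_pos: [0.5788, -0.0228, -0.0087]
tcp_rot: [0.764, 0.646, 0.0, 0.001]
contact_force: [-0.9, 0.8, -0.2]
grip_width: 0.32
grasp_force: 27.7
```

Request:
{"name": "move_arm", "arguments": {
  "deltas": "0 0 1 0 0 0; 0 0 1 0 0 0; 0 0 1 0 0 0"
}}

```text
time_s: 10.15
tool_pos: [0.5791, -0.0221, -0.0089]
tcp_rot: [0.763, 0.646, 0.001, 0.002]
contact_force: [-0.2, -0.1, 0.1]
grip_width: 0.319
grasp_force: 27.7
```

Request:
{"name": "move_arm", "arguments": {
  "deltas": "0 0 0 0 0 0; 0 0 0 0 0 0; 0 0 0 0 0 0; 0 0 0 0 0 0; 0 0 -40 0 0 0; 0 0 -80 0 0 0; 0 0 -120 0 0 0; 0 0 -120 0 0 0; 0 0 -120 0 0 0",
  "grip": 48
}}

```text
time_s: 11.05
tool_pos: [0.5788, -0.0219, 0.1109]
tcp_rot: [0.763, 0.646, 0.001, 0.002]
contact_force: [-0.2, -0.6, -0.2]
grip_width: 0.561
grasp_force: 0.0
```

```bash
python3 -c "
from h import *
go(.4374,-.2909,.11,11.5)"
```

```text
[-288.7  -95.     0.6] [ 0.0039  0.0012 -0.3666] yaw -9.5 -> 11.5 [ 0.5788 -0.0219  0.1109]
```

Request:
{"name": "move_arm", "arguments": {
  "deltas": "-289 -95 0 0.003 0.001 -0.367; -289 -95 0 0.003 0.001 -0.367; -289 -95 0 0.003 0.001 -0.367; -289 -95 0 0.003 0.001 -0.367; -289 -95 0 0.003 0.001 -0.367; -289 -95 0 0.003 0.001 -0.367; -289 -95 0 0.003 0.001 -0.367; -289 -95 0 0.003 0.001 -0.367; -289 -95 0 0.003 0.001 -0.367; -289 -95 0 0.003 0.001 -0.367; -289 -95 0 0.003 0.001 -0.367"
}}

```text
time_s: 12.15
tool_pos: [0.4374, -0.2899, 0.1098]
tcp_rot: [0.632, 0.775, -0.0, -0.001]
contact_force: [0.4, 0.5, -0.0]
grip_width: 0.564
grasp_force: 0.0
```

```bash
python3 -c "
from h import *
snap('wrist','w4');cas('w4',(.4374,-.2909));go(.4374,-.2909,-.012,11.5)"
```

```text
[277. 206.] ((274.33465576171875, 202.3666229248047), (56.63471603393555, 37.72983169555664), 87.70938873291016) [ 0.4351 -0.2894] [0.027 0.043 0.028 0.043] long axis 102.89405510704965
[ -0.8  -0.  121.9] [-0.001  -0.0006  0.0019] yaw 11.6 -> 11.5 [ 0.4374 -0.2901  0.1099]
```

Request:
{"name": "move_arm", "arguments": {
  "deltas": "0 -1 50 0 0 0.02; 0 -1 90 0 0 0.02; 0 -1 115 0 0 0.02; 0 -1 122 0 0 0.02; 0 -1 122 0 0 0.02; 0 -1 122 0 0 0.02"
}}

```text
time_s: 12.8
tool_pos: [0.4365, -0.2916, -0.0109]
tcp_rot: [0.64, 0.768, -0.0, 0.0]
contact_force: [0.4, 0.0, -0.2]
grip_width: 0.566
grasp_force: 0.0
```

Request:
{"name": "move_arm", "arguments": {
  "deltas": "0 0 0 0 0 0; 0 0 0 0 0 0; 0 0 0 0 0 0; 0 0 0 0 0 0; 0 0 0 0 0 0; 0 0 -30 0 0 0; 0 0 -70 0 0 0; 0 0 -110 0 0 0; 0 0 -110 0 0 0; 0 0 -110 0 0 0",
  "grip": 18
}}

```text
time_s: 13.8
tool_pos: [0.4364, -0.2918, 0.0996]
tcp_rot: [0.64, 0.768, -0.0, 0.001]
contact_force: [-0.0, 0.5, -1.0]
grip_width: 0.314
grasp_force: 25.3
```

```bash
python3 -c "
from h import *
go(.5700,-.0776,.1,-9.5);go(.5700,-.0776,-.009,-9.5)"
```

```text
[186.7 169.9  -0.7] [0.0015 0.0019 0.3468] yaw 10.4 -> -9.5 [ 0.4364 -0.2918  0.0996]
[186.9 169.8 108.3] [0.0015 0.0019 0.3468] yaw 10.4 -> -9.5 [ 0.4364 -0.2918  0.0996]
```

Request:
{"name": "move_arm", "arguments": {
  "deltas": "187 170 0 0 0 0.347; 187 170 0 0 0 0.347; 187 170 0 0 0 0.347; 187 170 0 0 0 0.347; 187 170 0 0 0 0.347; 187 170 0 0 0 0.347; 187 170 0 0 0 0.347; 187 170 40 0 0 0.347; 187 170 80 0 0 0.347; 187 170 108 0 0 0.347; 187 170 108 0 0 0.347; 187 170 108 0 0 0.347"
}}

```text
time_s: 15.0
tool_pos: [0.5685, -0.0776, -0.0101]
tcp_rot: [0.764, 0.646, -0.001, -0.001]
contact_force: [-0.3, -0.7, 0.0]
grip_width: 0.315
grasp_force: 34.1
```

Request:
{"name": "move_arm", "arguments": {
  "deltas": "0 0 0 0 0 0; 0 0 0 0 0 0; 0 0 0 0 0 0; 0 0 0 0 0 0; 0 0 0 0 0 0; 0 0 0 0 0 0; 0 0 -40 0 0 0; 0 0 -80 0 0 0; 0 0 -120 0 0 0; 0 0 -160 0 0 0; 0 0 -180 0 0 0; 0 0 -180 0 0 0",
  "grip": 48
}}

```text
time_s: 16.2
tool_pos: [0.5711, -0.0771, 0.1731]
tcp_rot: [0.763, 0.646, 0.001, 0.002]
contact_force: [1.7, 0.5, -1.5]
grip_width: 0.564
grasp_force: 0.0
```

```bash
python3 -c "
from h import *
snap('top','t2');a=cv2.imread('pics/t2.png')[150:250,290:480];cv2.imwrite('pics/t2c.png',cv2.resize(np.clip(255*(a/255.)**.6,0,255).astype(np.uint8),None,fx=4,fy=4,interpolation=3))
go(.525,-.30,.17,-15.5)"
```

```text
[-227.4   -7.7    1.2] [1.700e-03 1.000e-04 1.046e-01] yaw -9.5 -> -15.5 [ 0.5702 -0.077   0.1712]
```

View pics/t2c.png

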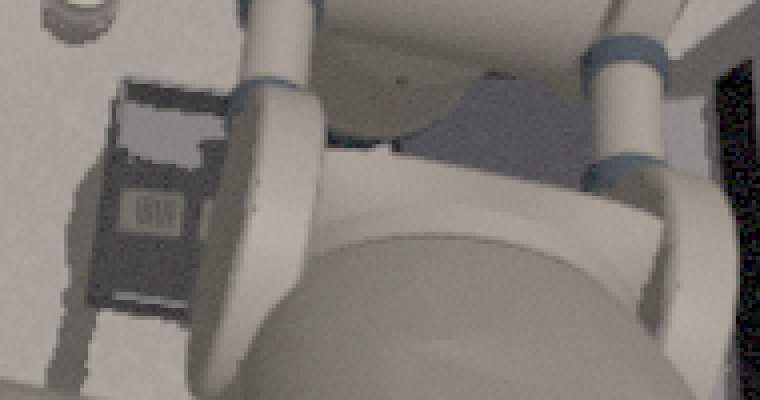

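The first cassette lies in the tote at (150,212), and the second is beside it at (205,215), partly hidden. Now hover over the plate.

Request:
{"name": "move_arm", "arguments": {
  "deltas": "-227 -7 -30 0 0 0.11; -227 -7 -30 0 0 0.11; -227 -7 -30 0 0 0.11; -227 -7 -30 0 0 0.11; -227 -7 -30 0 0 0.11; -227 -7 -30 0 0 0.11; -227 -7 -30 0 0 0.11; -227 -7 -30 0 0 0.11; -227 -7 -30 0 0 0.11"
}}

```text
time_s: 17.15
tool_pos: [0.5252, -0.2983, 0.1994]
tcp_rot: [0.797, 0.604, -0.0, -0.001]
contact_force: [0.0, -0.5, -0.5]
grip_width: 0.563
grasp_force: 0.0
```

```bash
python3 -c "
from h import *
snap('wrist','w5');a=cv2.imread('pics/w5.png');cv2.imwrite('pics/w5v.png',np.clip(255*(a/255.)**.6,0,255).astype(np.uint8))
s=manip.state();print(s['tool_pos'],s['contact_force'])
c,sn=np.cos(np.radians(-15.8)),np.sin(np.radians(-15.8))
for z,h in((.089,.017),(.064,.035)):print(z,[proj('w5',[.5267+c*a*.009-sn*b*h,-.3003+sn*a*.009+c*b*h,z]).round() for a,b in((-1,-1),(1,-1),(1,1),(-1,1))])"
```

```text
[ 0.52531268 -0.29842729  0.19961311] [0.16977648 0.48242733 0.01460661]
0.089 [array([268., 220.]), array([291., 220.]), array([291., 178.]), array([268., 178.])]
0.064 [array([269., 230.]), array([289., 230.]), array([290., 150.]), array([268., 150.])]
```

View pics/w5v.png

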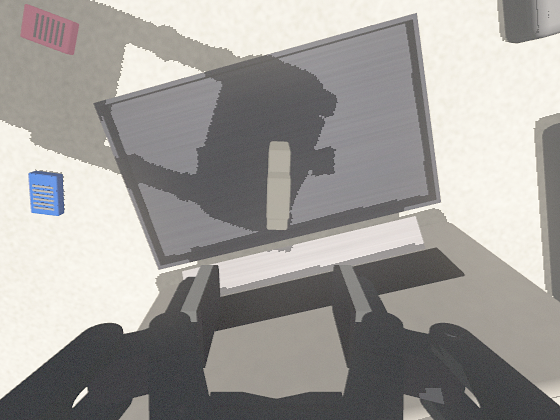

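The plate spans (267–291, 142–230) and matches the prediction to 2 px. Descend, grip the tab and lift.

Request:
{"name": "move_arm", "arguments": {
  "deltas": "-1.5 2 50 0 0 -0.01; -1.5 2 90 0 0 -0.01; -1.5 2 120 0 0 -0.01; -1.5 2 140 0 0 -0.01; -1.5 2 151 0 0 -0.01; -1.5 2 151 0 0 -0.01; -1.5 2 151 0 0 -0.01; -1.5 2 151 0 0 -0.01"
}}

```text
time_s: 18.0
tool_pos: [0.5273, -0.3018, 0.0502]
tcp_rot: [0.795, 0.607, -0.0, 0.001]
contact_force: [0.6, -0.8, 0.0]
grip_width: 0.562
grasp_force: 0.0
```

Request:
{"name": "move_arm", "arguments": {
  "deltas": "0 0 0 0 0 0; 0 0 0 0 0 0; 0 0 0 0 0 0; 0 0 0 0 0 0; 0 0 0 0 0 0; 0 0 0 0 0 0; 0 0 0 0 0 0; 0 0 0 0 0 0",
  "grip": 8,
  "force": 40
}}

```text
time_s: 18.8
tool_pos: [0.5268, -0.3018, 0.0497]
tcp_rot: [0.795, 0.607, -0.0, 0.0]
contact_force: [-1.1, 0.6, 7.4]
grip_width: 0.2
grasp_force: 38.9
```

Request:
{"name": "move_arm", "arguments": {
  "deltas": "0 0 -20 0 0 0; 0 0 -60 0 0 0; 0 0 -110 0 0 0; 0 0 -155 0 0 0; 0 0 -180 0 0 0; 0 0 -180 0 0 0; 0 0 -180 0 0 0; 0 0 -180 0 0 0"
}}

```text
time_s: 19.6
tool_pos: [0.526, -0.3011, 0.2275]
tcp_rot: [0.795, 0.607, -0.001, -0.001]
contact_force: [-0.0, 1.0, -1.8]
grip_width: 0.202
grasp_force: 39.7
```

```bash
python3 -c "
from h import *
go(.5800,.2297,.23,-27.9);print(manip.state()['grasp_force'])"
```

```text
[526.3 -87.5  -1.8] [-0.0032 -0.0003  0.2209] yaw -15.2 -> -27.9 [ 0.526  -0.3011  0.2275]
39.744513630867004
```

Request:
{"name": "move_arm", "arguments": {
  "deltas": "450 -75 0 0 0 0.22; 450 -75 0 0 0 0.22; 450 -75 0 0 0 0.22; 450 -75 0 0 0 0.22; 450 -75 0 0 0 0.22; 450 -75 0 0 0 0.22; 450 -75 0 0 0 0.22; 450 -75 0 0 0 0.22; 450 -75 0 0 0 0.22; 450 -75 0 0 0 0.22; 450 -75 0 0 0 0.22; 450 -75 0 0 0 0.22"
}}

```text
time_s: 20.8
tool_pos: [0.5721, 0.1516, 0.228]
tcp_rot: [0.856, 0.516, -0.001, -0.0]
contact_force: [-0.6, 0.3, -0.2]
grip_width: 0.198
grasp_force: 39.9
```

Request:
{"name": "move_arm", "arguments": {
  "deltas": "0 0 0 0 0 0; 0 0 0 0 0 0; 0 0 0 0 0 0; 0 0 0 0 0 0"
}}

```text
time_s: 21.2
tool_pos: [0.5727, 0.1518, 0.229]
tcp_rot: [0.857, 0.516, -0.0, -0.0]
contact_force: [1.3, 0.1, -1.8]
grip_width: 0.204
grasp_force: 39.9
```

```bash
python3 -c "
from h import *
snap('wrist','w6');a=cv2.imread('pics/w6.png');b=np.clip(255*(a/255.)**.6,0,255).astype(np.uint8)
b=b[30:350,90:500];cv2.imwrite('pics/w6v.png',cv2.resize(b,(800,624),interpolation=3)[:600])
s=manip.state();print(s['tool_pos'],s['tcp_rot'],s['contact_force'])
print(proj('w6',[.58,.2297,.12]))"
```

```text
[0.57265604 0.15197049 0.22902936] [ 8.56603929e-01  5.15974348e-01 -3.32813493e-04 -2.66477081e-04] [-0.53611389  0.15775481 -1.44693886]
[234.42527956  99.93668568]
```

View pics/w6v.png

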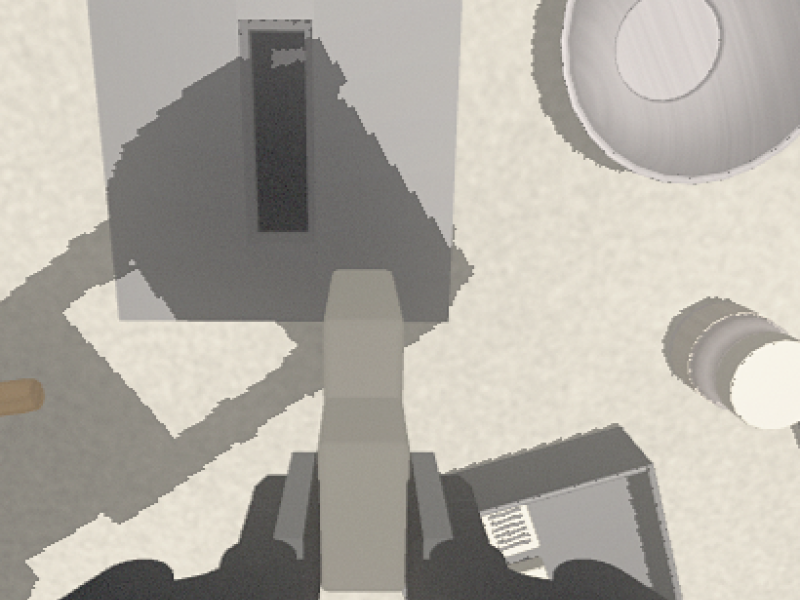

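The plate hangs straight in the gripper, with its foot edge at (333–391,270). The slot throat corners are (250,30), (307,30), (308,232) and (258,232). Now compute.

```bash
python3 -c "
from h import *
S=800/410
f=lambda u,v,z:px('w6',90+(u+.5)/S-.5,30+(v+.5)/S-.5,z)
q=np.array([f(*p,.117) for p in((250,30),(307,30),(308,232),(258,232))])
print('slot',q.mean(0),np.linalg.norm(q-np.roll(q,-1,0),axis=1),[np.degrees(np.arctan2(*(b-a)[:2][::-1]))%180 for a,b in((q[0],q[1]),(q[3],q[2]),(q[3],q[0]),(q[2],q[1]))])
t=np.array([totool(p) for p in q]);print('slot in tool',t.mean(0))
z=.1833
print('foot',[totool(f(*p,z)).round(1) for p in((333,270),(391,270))])
print('shoulder',[totool(f(*p,z+.06)).round(1) for p in((324,398),(403,398))])
E=0
go(.58,.2297,.229,-27.9)"
```

```text
slot [0.57954536 0.23062475 0.117     ] [0.0201533  0.07112481 0.0191755  0.07111796] [np.float64(152.12844832491695), np.float64(152.14050381458895), np.float64(61.884433692239014), np.float64(61.09672311771507)]
slot in tool [ 72.78222684 -30.59449674 112.03238869]
foot [array([35.3, -9.2, 45.7]), array([35.3,  8. , 45.7])]
shoulder [array([ 18. ,  -9.1, -14.3]), array([ 18. ,   8.6, -14.3])]
[ 72.1 -29.8   0. ] [-0.0008  0.0003  0.0004] yaw -27.9 -> -27.9 [0.5727 0.152  0.229 ]
```

```bash
python3 -c "
from h import *
s=manip.state();M=R.from_quat(s['tcp_rot']);S=800/410
def pr(x,y,z):
  p=proj('w6',s['tool_pos']+M.apply(np.array([x,y,z])/1e3));return ((p-[90,30]+.5)*S-.5).round()
for n,x,h in(('foot',35,0),('shoulder out',35,60),('shoulder in',17,60),('tab top',17,85),('tab top back',-17,85)):
  print(n,[pr(x,y,45.7-h) for y in(-9,9)])
"
```

```text
foot [array([334., 271.]), array([394., 271.])]
shoulder out [array([323., 325.]), array([406., 325.])]
shoulder in [array([324., 402.]), array([405., 402.])]
tab top [array([318., 450.]), array([412., 450.])]
tab top back [array([321., 602.]), array([409., 602.])]
```

Agreement is to about 1 mm from both cameras, with no tilt. Move over the slot to just above the mouth.

Request:
{"name": "move_arm", "arguments": {
  "deltas": "40 -16 0 0 0 0; 72.2 -30 0 0 0 0; 72.2 -30 0 0 0 0; 72.2 -30 0 0 0 0; 72.2 -30 30 0 0 0; 72.2 -30 52 0 0 0; 72.2 -30 56 0 0 0; 72.2 -30 56 0 0 0; 72.2 -30 56 0 0 0; 72.2 -30 56 0 0 0; 72.2 -30 56 0 0 0; 72.2 -30 56 0 0 0"
}}

```text
time_s: 22.45
tool_pos: [0.58, 0.2303, 0.1735]
tcp_rot: [0.856, 0.516, 0.0, -0.0]
contact_force: [0.5, -0.8, -1.0]
grip_width: 0.197
grasp_force: 39.9
```

```bash
python3 -c "
from h import *
snap('wrist','w7');a=cv2.imread('pics/w7.png');b=np.clip(255*(a/255.)**.6,0,255).astype(np.uint8)
b=b[110:260,190:370];cv2.imwrite('pics/w7v.png',cv2.resize(b,(720,600),interpolation=3))
go(.5798,.2302,.173,-28.1)"
```

```text
[-0.1 -0.1  0.3] [-0.0005 -0.0001  0.0046] yaw -27.8 -> -28.1 [0.5799 0.2303 0.1733]
```

View pics/w7v.png

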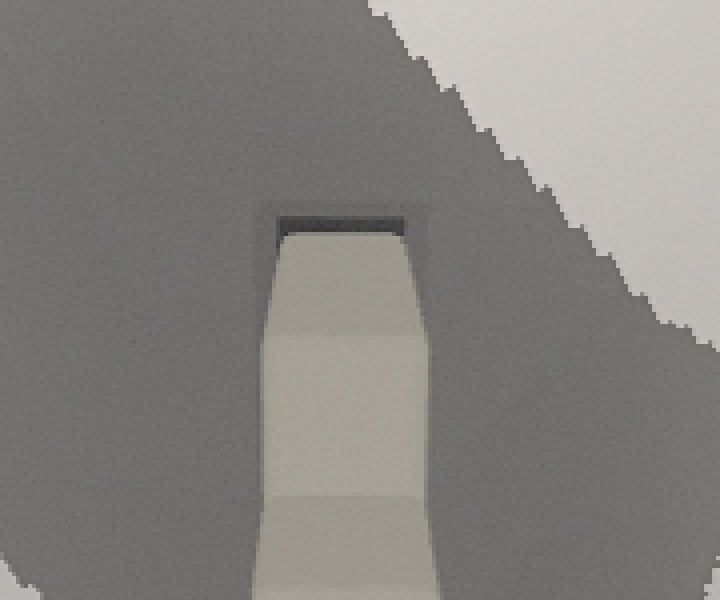

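```bash
python3 -c "
from h import *
f=lambda u,v,z:totool(px('w7',190+(u+.5)/4-.5,110+(v+.5)/4-.5,z)).round(2)
print('foot',f(284,234,.1275),f(405,234,.1275));print('throat',f(277,216,.117),f(405,216,.117));print('mouth',f(254,202,.12),f(428,202,.12))
"
```

```text
foot [35.44 -9.13 45.85] [35.45  8.37 45.84]
throat [ 36.17 -10.59  56.35] [36.17  8.77 56.34]
mouth [ 38.81 -13.85  53.35] [38.82 12.04 53.34]
```

Request:
{"name": "move_arm", "arguments": {
  "deltas": "-0.2 -0.5 0 0 0 0; -0.2 -0.5 0 0 0 0; -0.2 -0.5 2 0 0 0; -0.2 -0.5 4 0 0 0; -0.2 -0.5 6 0 0 0; -0.2 -0.5 8 0 0 0; -0.2 -0.5 10 0 0 0; -0.2 -0.5 12 0 0 0; -0.2 -0.5 14 0 0 0; -0.2 -0.5 16 0 0 0; -0.2 -0.5 18 0 0 0; -0.2 -0.5 20 0 0 0"
}}

```text
time_s: 23.7
tool_pos: [0.5792, 0.2303, 0.1528]
tcp_rot: [0.856, 0.516, -0.0, -0.0]
contact_force: [0.7, -0.1, -2.3]
grip_width: 0.199
grasp_force: 39.9
```

Free entry, about 13 mm in with no load.

Request:
{"name": "move_arm", "arguments": {
  "deltas": "0 0 3 0 0 0; 0 0 6 0 0 0; 0 0 9 0 0 0; 0 0 12 0 0 0; 0 0 15 0 0 0; 0 0 18 0 0 0; 0 0 21 0 0 0; 0 0 24 0 0 0; 0 0 27 0 0 0; 0 0 27 0 0 0; 0 0 27 0 0 0; 0 0 27 0 0 0"
}}

```text
time_s: 24.9
tool_pos: [0.5793, 0.2303, 0.1261]
tcp_rot: [0.856, 0.516, -0.0, -0.0]
contact_force: [-1.3, -0.0, -2.1]
grip_width: 0.201
grasp_force: 39.9
```

```bash
python3 -c "
from h import *
s=manip.state();print({k:s[k] for k in('tool_pos','contact_force','grip_width','grasp_force')})
snap('top','t3');snap('wrist','w8');a=cv2.imread('pics/w8.png');t=cv2.imread('pics/t3.png')[155:245,295:385]
g=lambda b:np.clip(255*(b/255.)**.6,0,255).astype(np.uint8)
o=np.zeros((420,800,3),np.uint8);o[:,:500]=g(a)[:,30:530];o[:300,500:]=cv2.resize(g(t),(300,300),interpolation=3);cv2.imwrite('pics/fin.png',o)"
```

```text
{'tool_pos': array([0.57927004, 0.23030844, 0.1261    ]), 'contact_force': array([-1.28008407, -0.03876677, -2.14341513]), 'grip_width': 0.20115497354539724, 'grasp_force': 39.87418591976166}
```

View pics/fin.png

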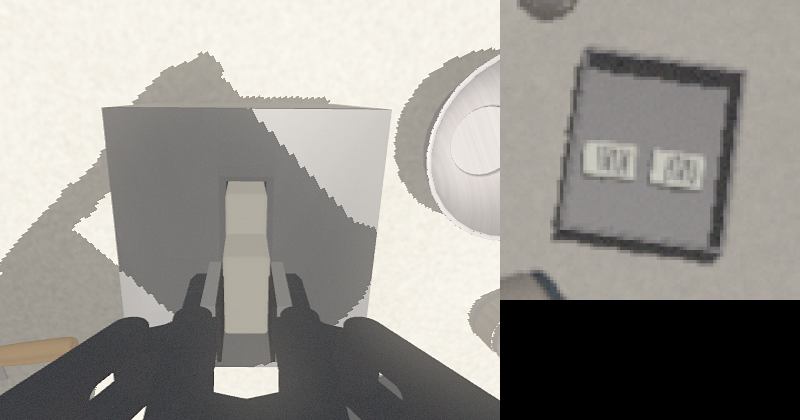

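The plate sits in the slot at (246,215), upright, with its foot about 40 mm below the reader's top. Both cassettes lie flat in the tote at (610,160) and (677,170). Handing in.

```bash
python3 -c "
from plant import job;print(job.job_done())"
```

```text
the job is handed in; nothing more can be done
None
```

I handed the job in at about 25 s with both cassettes let go in the tote and the plate held upright and steady in the reader's slot, its foot about 40 mm below the top face; no verdict was returned.

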